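# Stand the fallen spice jar behind the rack's lip

### The arm

A 7-joint arm with a two-finger parallel gripper is mounted at the origin on a cart in front of the work surface, level with it; the furniture and walls round the work are solid. World frame = base frame: x ahead of the robot, y to its left, z up, the work surface at z = 0. Lengths are in mm, angles in rad, forces in N, time in s.
With the tool pointing down it reaches from about 400 to 875 mm from the base axis. Payload 19.3 kg.
Tool frame: the origin (TCP) lies at the very end of the fingers, on their centre line; the grasp point (between the pads) lies 19 mm behind it (grip_point_offset is the z of the grasp point in the tool frame, in mm); z points along the fingers, y is the line along which they close (so a half turn about z gives the same grasp; the last joint's range is limited). The gripper opens to 85 mm and grips with 20 to 120 N. Pads are 22 mm wide; open, the fingers measure 114 mm over their backs; the gripper's body (76 mm by 85 mm) begins 54 mm behind the grasp point. The pads swing forward as they close: fully open they stand 13 mm farther back than shut.
Start: joints at [1.111, 0.521, -0.036, 1.599, 0.021, 1.021, -0.113], TCP at [237.474, -578.118, 231.291] pointing down, gripper open.
Joint ranges: [-2.91, 2.91], [-0.3, 2.13], [-1.5, 1.42], [0.17, 2.43], [-1.26, 4.41], [0.16, 1.93], [-2.52, 2.52]. Speed limits (rad/s): [1.89, 1.89, 2.39, 2.39, 3.01, 3.01, 3.01].

### API

Orientations are given as a 3x3 rotation matrix whose columns are the frame's x, y, z axes.
In Python, from workcell import movep, movel, goto_joints, open_gripper, clamp, wait, inverse_kinematics, read_state, camera, PlanningError, finish_job, grip_point_offset gives the robot as it stands. Calls block until the motion is done:
- movep(position, orientation): joint-space move of the TCP to a pose.
- movel(position, frame=None, max_speed=150, guard=None): straight line of the TCP; frame=None keeps the orientation; max_speed is the mean speed in mm/s. With guard (N) it stops when the force on the tool has changed by that much, and returns True; else False.
- goto_joints(angles): joint-space move.
- open_gripper() and clamp(): open the fingers fully, or close them until they stop; the grip force is fixed at half the most.
- wait(seconds).
- inverse_kinematics(position, orientation): joint angles nearest the present ones, or None.
- read_state(): the state.
- camera(name): name is "scene" or "top"; returns a dict with "image" (384x512x3 uint8, blue, green, red), "range_z" (384x512 float32, mm along the optical axis (not along the pixel's ray), 0 where there is no reading), "fx", "fy", "cx", "cy" (pixels), "dist_coeffs" ([k1, k2, p1, p2, k3] as OpenCV has them; the pictures are not rectified), "cam_to_world" (4x4, takes a point from camera to world coordinates). Camera axes: x right, y up, looking along -z (the intrinsics and any distortion apply to the point x, -y, -z); pixel columns grow to the right and rows downward; lengths in mm; the calibration is good to about 2 mm. A picture is of the moment at which its call begins.
A pose or a line that the arm cannot do raises PlanningError and nothing moves.
- finish_job(): hands the job in; it is judged then, once.
The state is a dict: "time": time; "qpos": joint angles; "qvel": joint speeds; "joint_efforts": joint torques, N m; "eef_pos": TCP position; "tool_rot": TCP orientation; "ft_force": force on the tool from outside, world axes, zero at the start; "torque": the same for the moment, N m; "finger_gap": finger opening in mm; "gripper_force": force on a finger pad.
Only numpy, scipy, OpenCV 4.12 (cv2) and the standard library are available. Lean on these libraries where they do the work, as an engineer would, in place of code of your own. Each camera call takes 0.05 s, during which the arm holds its last target. There are 200 camera calls.

### The job

A red-capped spice jar has fallen over on the worktop. Pick it up, turn it upright, lift it over the front lip of the wooden spice rack, press the sprung steel plate back with it and set it down so that it stands on the rack's floor between lip and plate, cap up, held by the plate. Do not drop the jar, and leave the mug, the tin and the honey jar where they stand.

Things in the scene. Friction and masses are not known exactly. Their poses are not given: they have to be found in the camera images.
- jar: The jar to put away: glass, paper band, red cap; 106 mm tall, body diameter 42 mm, cap (top 21 mm) diameter 45 mm, about 0.11 kg. Origin: centre of its underside; z runs from there to the cap. It starts lying on the open worktop, free to roll, its cap end pointing to the robot's left within about 20 degrees. (The red-capped jars upright by the back wall are fixed and not meant.)
- rack: The spice rack, fixed: light wood tray 120 mm deep (x), 110 mm wide (y). Origin: centre of its underside; x points from the front lip to the back, z up; its front faces the robot's right. Floor top at z = 8 mm. Side walls 6 mm thick, top at z = 30 mm, 98 mm clear between them. Back wall x = 54 to 60 mm, 100 mm high. Between lip and back wall stands the sprung pusher plate.
- rack_lip (a point): Middle of the top edge of the rack's front lip, a 6 mm wooden board across the full width, 40 mm above the worktop and 32 mm above the rack's floor. In the rack's frame it is at x = -57 mm (board from -60 to -54), y = 0.
- rack_seat (a point): Point on the rack's floor where the middle of the jar's underside comes to stand, pressed by the plate against the lip: rack x = -33 mm, y = 0 (15 mm to either side is as good), z = 8 mm.
- pusher (a joint): Travel of the pusher plate towards the back of the rack (m): 0 at rest, 0.032 at its hard stop. A spring drives it forward with about 2.4 N at rest, rising 1.2 N per 10 mm to 6.2 N at the stop. A jar being lowered rubs on it and on the lip, with up to about 8 N upward before the floor is felt.
- pusher_face (a point): Centre of the pusher's front face, 50 mm above the worktop. Upright steel plate, 84 mm wide, 6 mm thick, from 10 to 90 mm above the worktop. At rest its face is 20 mm behind the lip's inner face (rack x = -34 mm), less than the jar's diameter; at the stop 52 mm. Released short of the floor, the jar can stay jammed between plate and lip.
- mug: Bystander: white mug with a handle, 83x116x94 mm; origin at the centre of its underside.
- tin: Bystander: tall food tin, turquoise paper wrap, 75 mm diameter, 110 mm high; origin at the centre of its underside. It stands close behind the rack's back wall.
- honey: Bystander: honey jar with a grey lid, 66x72x102 mm; origin at the centre of its underside.
Not all that is in view belongs to the job. What is shaped like the jar but purple is not meant.

How it is judged (in metres and radians):
On the way:
1. the jar is lifted: its underside is more than 45 mm above the worktop (height (world z) of jar above 0.045 m), for 0.1 s.
At the end, for the whole second after the job is handed in: The jar stands released and at rest in the rack, cap up and within 0.1 rad of upright, its underside on the rack's floor (within 4 mm), its axis 13 to 29 mm behind the lip's inner face and within 32 mm of the rack's middle, with the pusher plate held back more than 15 mm by it (x of jar in the frame of rack between -0.041 and -0.025 m and y of jar in the frame of rack between -0.032 and 0.032 m and z of jar in the frame of rack between 0.004 and 0.012 m and angle between jar's own z axis and vertical below 0.1 rad and value of joint pusher above 0.015 m and linear speed of jar below 0.02 m/s); the robot touches nothing.
It fails at once if the jar is dropped: it moves faster than 0.6 m/s with no finger on it (contact force between the fingers and jar below 0.1 N and linear speed of jar above 0.6 m/s).
It fails at once if the mug is pushed more than 30 mm or tipped over (distance of mug from where it was at the start of the episode above 0.03 m or angle between mug's own z axis and vertical above 0.5 rad).
It fails at once if the tin is pushed more than 30 mm or tipped over (distance of tin from where it was at the start of the episode above 0.03 m or angle between tin's own z axis and vertical above 0.5 rad).
It fails at once if the honey jar is pushed more than 30 mm or tipped over (distance of honey from where it was at the start of the episode above 0.03 m or angle between honey's own z axis and vertical above 0.5 rad).
It also fails if it takes over 48 s, if anything falls off the work surface, if the arm or the gripper's body presses on something with over 40 N, if the wrist force passes 120 N, or if a joint passes its speed limit or range.

## Working session

There is one attempt and no reset: what is moved stays moved. The work goes in short steps, each a Python script; the robot and the scene stay as the last script left them, time stands still between calls to the robot, and variables do not carry over. Pictures are saved under pics/ and viewed, at most 10 in all, crops included, and the job is handed in when it is done.

```bash
mkdir -p pics
cat > h.py <<'E'
import numpy as np, cv2
from workcell import *
def cloud(c):
    h,w=c["range_z"].shape
    uv=np.stack(np.meshgrid(np.arange(w),np.arange(h)),-1).reshape(-1,1,2).astype(np.float64)
    K=np.array([[c["fx"],0,c["cx"]],[0,c["fy"],c["cy"]],[0,0,1]])
    n=cv2.undistortPoints(uv,K,np.array(c["dist_coeffs"],float)).reshape(h,w,2)
    d=c["range_z"].astype(float)
    p=np.stack([n[...,0]*d,-n[...,1]*d,-d,np.ones_like(d)],-1)
    T=np.array(c["cam_to_world"]); P=(p@T.T)[...,:3]; P[d==0]=np.nan
    rays=np.stack([n[...,0],-n[...,1],-np.ones_like(d)],-1)@T[:3,:3].T
    return P,rays,T[:3,3]
E
python3 - <<'E'
from h import *
import pickle
s=read_state();print(s["time"],s["eef_pos"],s["finger_gap"],s["ft_force"],grip_point_offset)
D={}
for n in("scene","top"):
    c=camera(n);D[n]=c;cv2.imwrite(f"pics/{n}0.png",cv2.resize(c["image"],(800,600)));print(n,np.array(c["cam_to_world"]).round(2).tolist(),c["fx"],c["dist_coeffs"])
pickle.dump(D,open("d0.pkl","wb"))
E
```

```text
0.0 [ 237.33414187 -577.81414778  230.72620086] 85.32750416862733 [ 0.8773756  -0.08144101 -0.24350686] -18.700000000000003
scene [[-0.82, 0.43, -0.38, 143.53], [-0.57, -0.62, 0.54, 489.74], [-0.01, 0.65, 0.76, 889.66], [0.0, 0.0, 0.0, 1.0]] 395.79236956675385 [-0.07363225  0.          0.          0.          0.        ]
top [[-0.03, 0.97, -0.22, 348.21], [-1.0, -0.03, 0.01, -91.86], [0.0, 0.22, 0.98, 990.38], [0.0, 0.0, 0.0, 1.0]] 347.55102435055096 [0.01912484 0.         0.         0.         0.        ]
```

View pics/scene0.png

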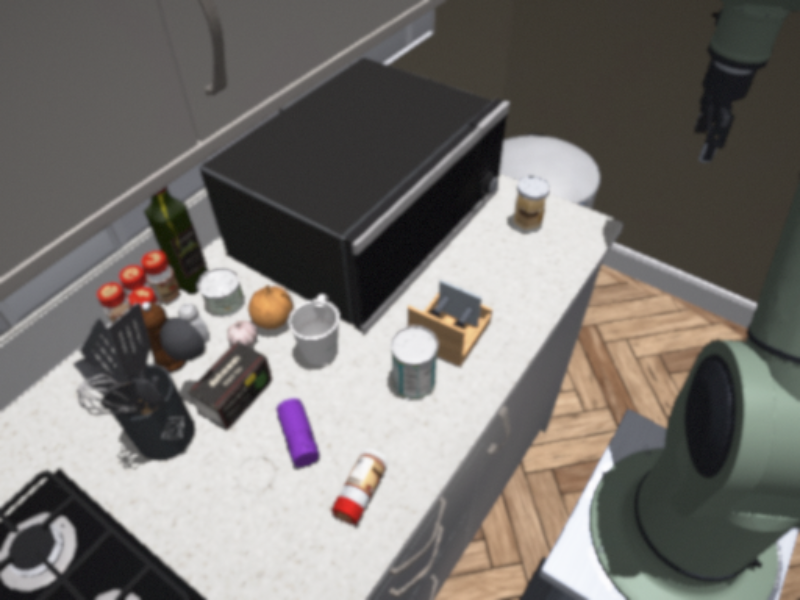

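View pics/top0.png

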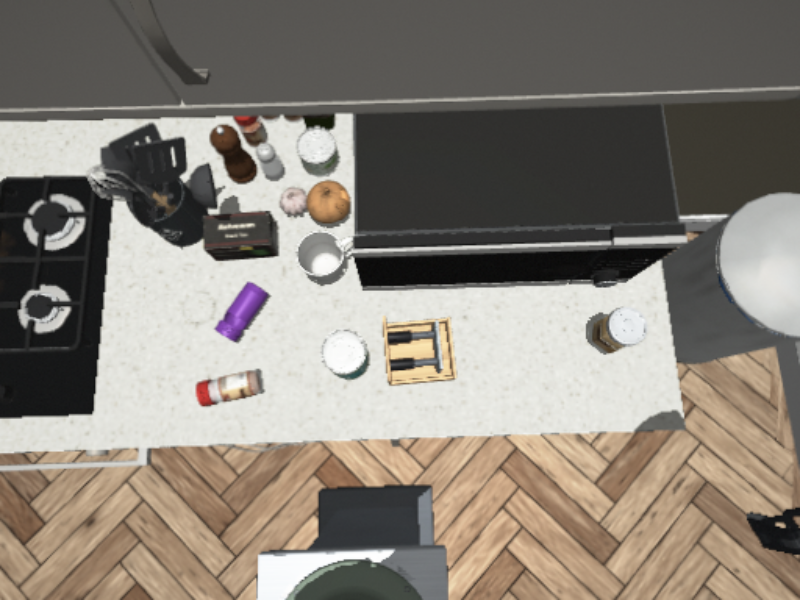

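The red-capped candidates are:
- The lying jar: top view about (228,388), scene view (358,488). It has a paper band and its cap (205,393) points left.
- The purple lookalike at (242,311) in the top view, excluded by colour.
- The upright red-capped jars by the back wall, around scene (110-155,260-300), which are fixed.

The lying jar fits the description. I'll confirm it in a crop and measure it.

Run:
```python
from h import *
import pickle
D=pickle.load(open("d0.pkl","rb"))
c=D["top"];im=c["image"]
a=cv2.resize(im[215:285,105:195],(540,420),interpolation=cv2.INTER_CUBIC)
b=cv2.resize(im[190:260,235:305],(420,420),interpolation=cv2.INTER_CUBIC)
cv2.imwrite("pics/crop1.png",cv2.resize(np.hstack([a,b]),(800,350)))
for n in D:
    c=D[n];im=c["image"];P,R,o=cloud(c);hsv=cv2.cvtColor(im,cv2.COLOR_BGR2HSV)
    x,y,z=[P[...,i] for i in range(3)]
    box={"scene":(190,260,280,340),"top":(130,175,230,265)}[n]
    sel=np.zeros(z.shape,bool)
    if n=="top": sel[230:268,118:178]=1
    else: sel[285:340,205:252]=1
    j=sel&(z>6)&(z<60); p=P[j]
    red=j&((hsv[...,0]<8)|(hsv[...,0]>172))&(hsv[...,1]>170)
    print(n,"table z",np.nanmedian(z[sel&(z<6)]),"jar n",j.sum(),p.mean(0).round(1),"zmax",np.percentile(p[:,2],[50,95,100]).round(1))
    q=p[:,:2];m=(q.min(0)+q.max(0))/2;u=np.linalg.svd(q-q.mean(0),full_matrices=False)[2][0];u*=np.sign(u[1])
    t=(q-q.mean(0))@u;w=(q-q.mean(0))@np.array([u[1],-u[0]])
    print(" axis",u.round(3),"t",np.percentile(t,[0,1,99,100]).round(1),"w",np.percentile(w,[0,1,99,100]).round(1),"base",(q.mean(0)+u*t.min()).round(1),"cap",(q.mean(0)+u*t.max()).round(1),"red mean",P[red].mean(0).round(1))
    # rack
    sel[:]=0
    if n=="top": sel[198:250,240:298]=1
    else: sel[175:235,255:320]=1
    wood=sel&(hsv[...,0]>8)&(hsv[...,0]<25)&(hsv[...,1]>70)
    for lo,hi in((2,14),(20,33),(34,46),(80,110)):
        k=wood&(z>lo)&(z<hi);q=P[k]
        if len(q)>8:print(" wood",lo,hi,len(q),"med",np.median(q,0).round(1),"min",np.percentile(q,2,axis=0).round(1),"max",np.percentile(q,98,axis=0).round(1))
    k=wood&(z>4)&(z<110); r=cv2.minAreaRect(P[k][:,:2].astype(np.float32));print(" rack rect",np.round(r[0],1),np.round(r[1],1),round(r[2],2))
    k=sel&~wood&(z>40)&(z<95)&(hsv[...,1]<110);q=P[k];print(" grey",len(q),np.median(q,0).round(1),np.percentile(q,5,axis=0).round(1),np.percentile(q,95,axis=0).round(1))
```

```text
scene table z 0.006232946278203144 jar n 941 [423.9 215.2  38. ] zmax [40.6 45.5 48.6]
 axis [-0.165  0.986] t [-59.2 -57.2  48.5  49.7] w [-20.  -18.8  24.3  26.7] base [433.7 156.8] cap [415.7 264.2] red mean [416.  253.9  39.8]
 wood 2 14 178 med [ 451.2 -143.3    8.4] min [ 429.5 -180.5    4. ] max [513.5 -66.9  13.8]
 wood 20 33 175 med [ 435.  -126.5   28.2] min [ 424.5 -181.9   20.4] max [535.7 -66.7  32.2]
 wood 34 46 54 med [443.7 -69.4  38.8] min [ 423.7 -182.8   34.1] max [465.1 -66.4  45.4]
 wood 80 110 228 med [473.1 -67.   93.3] min [424.8 -72.6  80.5] max [527.6 -63.2 102. ]
 rack rect [ 481.1 -120.7] [107.9 117.6] 4.99
 grey 573 [ 487.2 -152.7   62. ] [ 443.7 -157.9   43.5] [600.1 -14.6  90.6]
top table z -0.8760283785927072 jar n 688 [427.2 206.   37.3] zmax [39.5 44.6 47.1]
 axis [-0.19   0.982] t [-51.4 -50.6  55.5  56.3] w [-20.7 -19.8  23.   24.3] base [437.  155.5] cap [416.5 261.2] red mean [417.3 248.9  39.4]
 wood 2 14 804 med [ 482.3 -128.9    6.7] min [ 435.1 -180.4    3.3] max [530.8 -75.9  11.2]
 wood 20 33 176 med [ 435.  -130.7   27.9] min [ 425.2 -182.9   21.7] max [537.1 -76.2  31.8]
 wood 34 46 62 med [ 480.3 -182.8   38.3] min [ 432.6 -187.1   34.3] max [536.7 -75.1  42.9]
 wood 80 110 99 med [473.8 -70.7  98.2] min [425.  -76.1  84.6] max [526.7 -65.7 101.3]
 rack rect [ 481.2 -126.3] [108.8 117.7] 3.29
 grey 434 [ 480.1 -121.5   58.7] [ 448.6 -159.8   52.1] [511.  -77.3  88.9]
```

View pics/crop1.png

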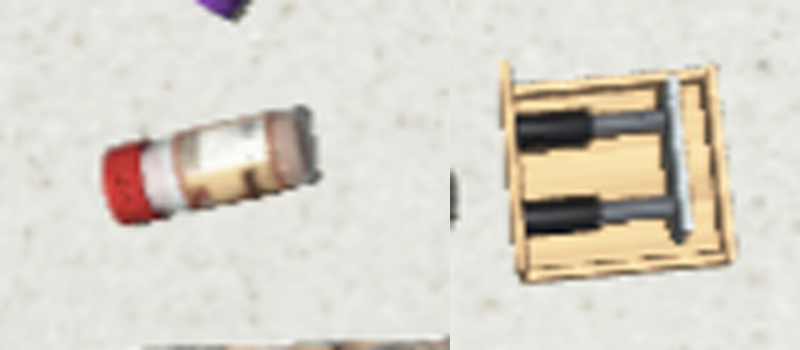

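The crop confirms it: the lying jar has a red cap at left (130,180), a paper band and a clear glass base (310,150). In the right half the rack's plate is at (675,160), the lip at (725,170) and the back wall at left. I'll build the poses and check IK.

```bash
cat >> h.py <<'E'
E_=np.radians(25); GZ=72.; DT=16.
def tool(jp,Z,X,sgn=1,e=E_):
    """tool pose for jar base jp, jar axis Z, X = direction the fingers point (perp. to Z)"""
    Z=np.array(Z,float);X=np.array(X,float);Z/=np.linalg.norm(Z);X-=Z*(X@Z);X/=np.linalg.norm(X)
    Y=np.cross(Z,X);tz=np.cos(e)*X-np.sin(e)*Z;ty=sgn*Y;tx=np.cross(ty,tz)
    return np.array(jp)+GZ*Z+DT*tz, np.stack([tx,ty,tz],1)
JB=np.array([435.3,156.2,21.]); JU=np.array([-.178,.984,0])
RC=np.array([481.2,-124.5,0]); YAW=np.radians(4.0)
RX=np.array([-np.sin(YAW),np.cos(YAW),0]); RY=np.array([-np.cos(YAW),-np.sin(YAW),0])
def rack(x,y,z): return RC+RX*x+RY*y+np.array([0,0,z])
UP=[0,0,1.]; DN=[0,0,-1.]
E
python3 - <<'E'
from h import *
for s in(1,-1):
    print("sgn",s)
    for nm,a in dict(pick=(JB,JU,DN),pre=(JB+[0,0,120],JU,DN),lift=(JB+[0,0,230],JU,DN),hi=(rack(-110,0,200),UP,RX),front=(rack(-100,0,52),UP,RX),over=(rack(-31,0,50),UP,RX),seat=(rack(-32,0,8),UP,RX),back=(rack(-130,0,8),UP,RX)).items():
        p,R=tool(*a,sgn=s);q=inverse_kinematics(p,R);print(nm,p.round(),None if q is None else np.round(q,2))
import pickle
c=pickle.load(open("d0.pkl","rb"))["top"];P,_,_=cloud(c)
for n,(u,v) in dict(honey=(400,209),tin=(220,226),mug=(206,165)).items():
    q=P[v-14:v+15,u-14:u+15].reshape(-1,3);q=q[q[:,2]>60];print(n,q.mean(0).round(),q[:,2].max().round())
E
```

```text
sgn 1
pick [424. 220.   6.] [-0.03  1.24 -1.28  1.93  1.3   1.63  1.46]
pre [424. 220. 126.] [-0.02  0.95 -1.28  1.91  1.05  1.58  1.6 ]
lift [424. 220. 236.] [ 0.    0.73 -1.27  1.82  0.85  1.61  1.78]
hi [ 488. -220.  265.] [ 0.61  0.86  0.17  1.42 -0.79  1.86 -2.09]
front [ 487. -210.  117.] [ 0.55  1.07  0.27  1.45 -0.85  1.73 -1.89]
over [ 482. -141.  115.] [ 0.49  1.01  0.22  1.61 -0.88  1.61 -1.88]
seat [ 482. -142.   73.] [ 0.51  1.07  0.19  1.59 -0.88  1.57 -1.85]
back [ 489. -240.   73.] [ 0.59  1.16  0.25  1.36 -0.84  1.73 -1.88]
sgn -1
pick [424. 220.   6.] [-0.33  0.9  -0.71  1.95  1.    1.11 -1.51]
pre [424. 220. 126.] [-0.19  0.75 -0.94  1.91  0.88  1.32 -1.39]
lift [424. 220. 236.] [-0.06  0.65 -1.14  1.83  0.79  1.53 -1.29]
hi [ 488. -220.  265.] [ 1.06  0.92 -0.63  1.39 -0.42  1.64  0.65]
front [ 487. -210.  117.] [ 1.05  1.12 -0.61  1.42 -0.32  1.47  0.75]
over [ 482. -141.  115.] [ 1.02  1.08 -0.64  1.57 -0.36  1.32  0.76]
seat [ 482. -142.   73.] [ 1.01  1.15 -0.63  1.56 -0.33  1.29  0.78]
back [ 489. -240.   73.] [ 1.05  1.2  -0.59  1.33 -0.28  1.5   0.78]
honey [ 500. -467.   96.] 104.0
tin [472.  -1. 105.] 112.0
mug [651.  40.  80.] 96.0
```

Run:
```python
from h import *
open_gripper()
movep(*tool(JB+[0,0,230],JU,DN,sgn=-1))
p,R=tool(JB+[0,0,70],JU,DN,sgn=-1);movep(p,R)
c=camera("top");cv2.imwrite("pics/a1.png",cv2.resize(c["image"][190:300,90:230],(800,600)))
p,R=tool(JB,JU,DN,sgn=-1);g=movel(p,R,max_speed=80,guard=15)
s=read_state();print(g,s["time"],s["eef_pos"],p,s["ft_force"])
```

```text
False 4.9833 [423.82206864 220.60181449   6.83146412] [423.68726842 220.396224     6.49907541] [ 0.65631324  0.58350351 -0.28869459]
```

View pics/a1.png

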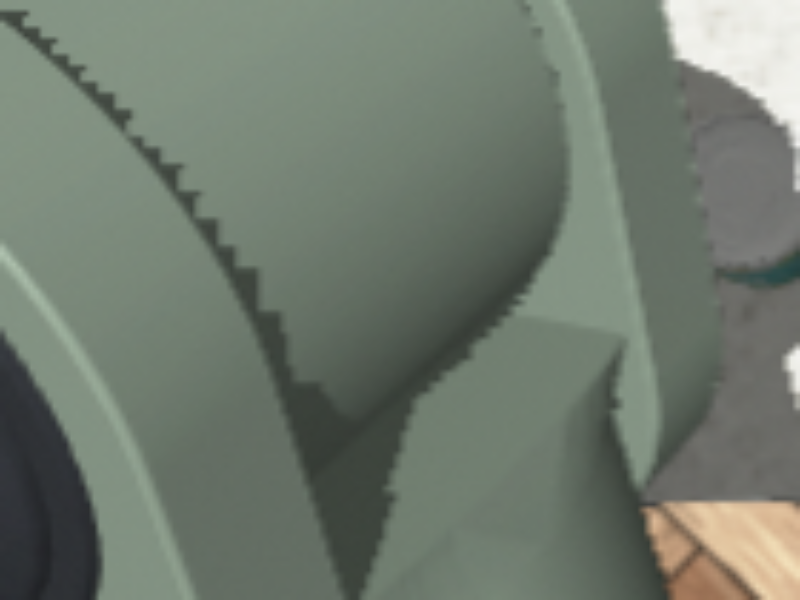

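The arm hides the jar from the top camera; the tin's edge is at right (760,170). I'll clamp, lift a little, and check from the scene camera.

Run:
```python
from h import *
clamp();s=read_state();print(s["time"],s["finger_gap"],s["gripper_force"],s["ft_force"])
p,R=tool(JB+[0,0,230],JU,DN,sgn=-1);movel(p,R,max_speed=150)
s=read_state();print(s["time"],s["finger_gap"],s["gripper_force"],s["ft_force"])
c=camera("scene");cv2.imwrite("pics/a2.png",cv2.resize(c["image"],(800,600)))
```

```text
5.4583 41.471902721666325 59.93155924603343 [-1.84406042  0.50704858  7.4863556 ]
7.1417 41.55809652726888 60.695740235969424 [-1.0489709  -0.32881295 -1.31818469]
```

View pics/a2.png

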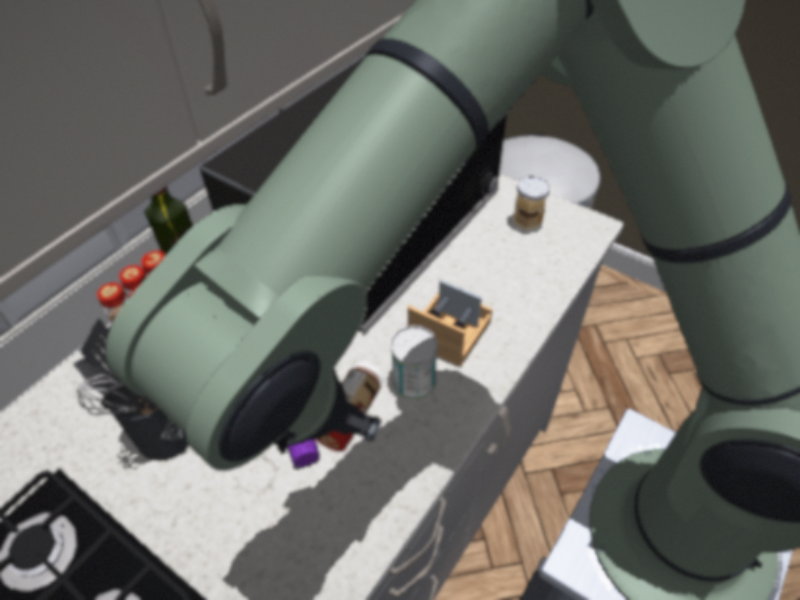

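The jar is in the gripper at about (350,400). Next I swing it upright in two halves, high above the tin, and look again.

Run:
```python
from h import *
Z=np.array([-.1,.7,.7]);Z/=np.linalg.norm(Z)
p,R=tool(np.array([455,0,340])-GZ*Z,Z,[-.1,.7,-.7],sgn=-1)
print(inverse_kinematics(p,R))
movep(p,R);movep(*tool(rack(-110,0,190),UP,RX,sgn=-1))
s=read_state();print(s["time"],s["finger_gap"],s["eef_pos"],s["qpos"],s["ft_force"])
import pickle;D={}
for n in("scene","top"):
    c=camera(n);D[n]=c;cv2.imwrite(f"pics/a3{n}.png",c["image"])
pickle.dump(D,open("d1.pkl","wb"))
a,b=[cv2.resize(D[n]["image"],(400,300)) for n in D]
cv2.imwrite("pics/a3.png",np.hstack([D["scene"]["image"][60:300,180:480],D["top"]["image"][100:340,200:500]]))
```

```text
[ 1.07156606  0.47090909 -1.31440057  1.82804156  0.12102816  1.16367863
 -0.11250169]
9.875 41.38683977458229 [ 488.32440429 -218.29256802  256.20003158] [ 1.28248674  1.13927818 -1.16120421  1.37641284 -0.06435718  1.57940311
  0.31263258] [ 0.02204524  0.49142577 -0.09645738]
```

View pics/a3.png

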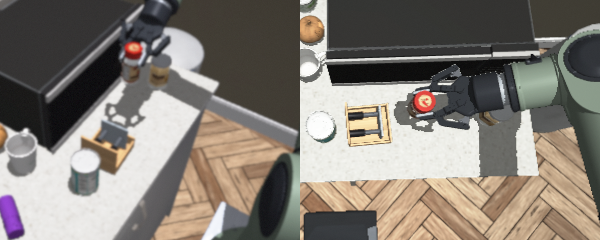

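The jar is upright and held: cap at (133,50) in the scene half and (425,102) in the top half, with the rack at (110,145) and (368,125). Now I'll measure the held jar's pose.

Run:
```python
from h import *
import pickle
D=pickle.load(open("d1.pkl","rb"))
e=rack(-110,0,0);print("expect",e)
for n in D:
    c=D[n];P,R,o=cloud(c);hsv=cv2.cvtColor(c["image"],cv2.COLOR_BGR2HSV)
    near=(np.hypot(P[...,0]-e[0],P[...,1]-e[1])<50)
    red=near&((hsv[...,0]<9)|(hsv[...,0]>171))&(hsv[...,1]>140)
    q=P[red];zt=np.percentile(q[:,2],90);print(n,"red",len(q),"ztop",np.percentile(q[:,2],[5,50,90,99]).round(1))
    # top disc fit: all near pixels at top height
    t=near&(P[...,2]>zt-6)&(P[...,2]<zt+8)&(red|cv2.dilate(red.astype(np.uint8),np.ones((3,3))).astype(bool));w=P[t]
    A=np.c_[w,np.ones(len(w))];(cx,cy),r=cv2.minEnclosingCircle(w[:,:2].astype(np.float32));print(" disc c",round(cx,1),round(cy,1),"r",round(r,1),"mean",w.mean(0).round(1))
    pl=np.linalg.lstsq(np.c_[w[:,:2]-w[:,:2].mean(0),np.ones(len(w))],w[:,2],rcond=None)[0];print(" slope",pl.round(3))
    b=near&(P[...,2]>190)&(P[...,2]<270)&(hsv[...,2]>60)&~red;q=P[b]
    for lo in range(190,270,16):
        m=q[(q[:,2]>=lo)&(q[:,2]<lo+16)&(np.hypot(q[:,0]-e[0],q[:,1]-e[1])<32)]
        if len(m)>5:print("  z",lo,len(m),m.mean(0).round(1),m[:,0].min().round(),m[:,0].max().round(),m[:,1].max().round())
```

```text
expect [ 488.87321211 -234.23204553    0.        ]
scene red 184 ztop [282.3 296.8 298.9 300.6]
 disc c 491.2 -233.4 r 23.8 mean [ 489.4 -230.1  297.7]
 slope [ 2.40000e-02 -3.30000e-02  2.97667e+02]
  z 190 61 [ 485.6 -216.   199.9] 469.0 508.0 -209.0
  z 206 79 [ 485.  -215.3  214.6] 468.0 512.0 -207.0
  z 222 87 [ 482.8 -216.2  230.2] 469.0 507.0 -208.0
  z 238 87 [ 486.3 -215.1  246.2] 463.0 518.0 -207.0
  z 254 129 [ 482.7 -217.4  262.8] 457.0 515.0 -208.0
top red 275 ztop [284.7 296.3 298.2 299.6]
 disc c 489.1 -234.1 r 21.9 mean [ 488.1 -233.9  296.7]
 slope [2.20000e-02 1.00000e-03 2.96692e+02]
  z 190 14 [ 479.6 -219.3  200.4] 468.0 505.0 -211.0
  z 206 20 [ 480.4 -216.7  213.4] 467.0 500.0 -211.0
  z 222 22 [ 481.3 -215.6  230.5] 469.0 502.0 -211.0
  z 238 23 [ 482.3 -214.2  246.8] 471.0 500.0 -211.0
  z 254 83 [ 482.3 -222.1  265.3] 457.0 520.0 -212.0
```

The held jar matches its expected pose within about 1 mm and 1-2°. Now in over the lip, pressing the plate.

Run:
```python
from h import *
f=lambda x,z:tool(rack(x,0,z),UP,RX,sgn=-1)
def go(x,z,v,g=None):
    r=movel(*f(x,z),max_speed=v,guard=g);s=read_state();F=s["ft_force"]
    print((x,z),r,"t",round(s["time"],2),"err",(s["eef_pos"]-f(x,z)[0]).round(1),"F rack",np.round([F@RX,F@RY,F[2]],2));return r
go(-100,52,120)
go(-62,50,80)
for x in(-53,-46,-38,-29): 
    if go(x,50,60,20):break
else:
    go(-29,30,50,20); go(-29,16,40,20)
c=camera("scene");cv2.imwrite("pics/a4.png",np.hstack([cv2.resize(c["image"][140:260,220:340],(400,400)),cv2.resize(camera("top")["image"][170:290,220:340],(400,400))]))
```

```text
(-100, 52) False t 11.28 err [ 0.2 -0.2  0.7] F rack [ 0.02  0.87 -1.61]
(-62, 50) False t 11.9 err [ 0.1 -0.4  0. ] F rack [-0.02  0.34 -0.8 ]
(-53, 50) False t 12.2 err [ 0.1 -0.  -0. ] F rack [-3.03  0.06 -1.99]
(-46, 50) False t 12.47 err [ 0.1 -0.2  0. ] F rack [-3.54 -1.02 -1.35]
(-38, 50) False t 12.75 err [ 0.1 -0.4 -0. ] F rack [-4.93  0.18 -0.3 ]
(-29, 50) False t 13.05 err [ 0.1 -0.5 -0. ] F rack [-5.84 -0.93 -0.12]
(-29, 30) False t 13.6 err [-0.1 -0.8 -0.6] F rack [-5.51  0.15 -4.71]
(-29, 16) False t 14.1 err [-0.1 -0.9 -0.6] F rack [-6.02 -0.18 -4.6 ]
```

View pics/a4.png

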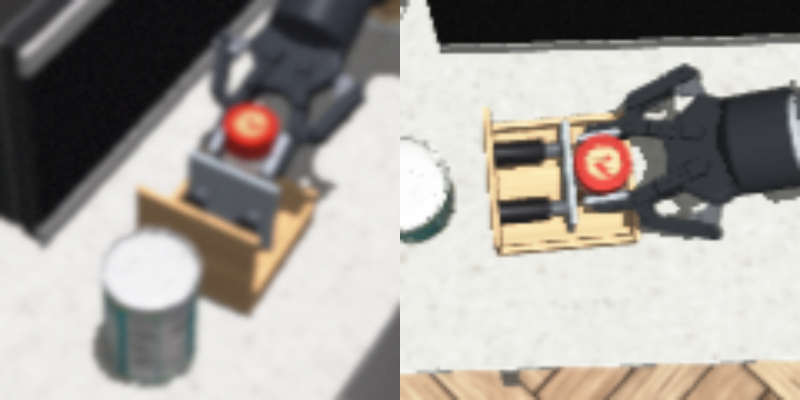

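The jar (cap at (250,130) and (603,160)) is between plate and lip, and the plate is pushed back. I'll lower it to the floor under guard.

Run:
```python
from h import *
f=lambda x,z:tool(rack(x,0,z),UP,RX,sgn=-1)
def go(x,z,v,g=None):
    r=movel(*f(x,z),max_speed=v,guard=g);s=read_state();F=s["ft_force"]
    print((x,z),r,"t",round(s["time"],2),"err",(s["eef_pos"]-f(x,z)[0]).round(1),"F rack",np.round([F@RX,F@RY,F[2]],2));return r
for z in(12,10,9,8,7,6,5,4):
    if go(-29,z,20,12): break
s=read_state();print(s["eef_pos"]-f(-29,8)[0])
```

```text
(-29, 12) False t 14.55 err [ 0.1 -0.8 -0.3] F rack [-5.33 -1.06 -1.59]
(-29, 10) False t 14.8 err [ 0.1 -0.8 -0.1] F rack [-5.19  0.21 -0.68]
(-29, 9) False t 15.05 err [ 0.1 -0.7  0. ] F rack [-5.56  0.2   0.46]
(-29, 8) False t 15.3 err [ 0.1 -0.7  0. ] F rack [-4.98  0.71 -0.18]
(-29, 7) False t 15.55 err [ 0.2 -0.6  0.6] F rack [-8.28  0.92  5.7 ]
(-29, 6) False t 15.8 err [ 0.3 -0.5  1.5] F rack [-8.83  2.5  15.57]
(-29, 5) False t 16.05 err [ 0.4 -0.4  2.4] F rack [-10.48   4.    23.69]
(-29, 4) False t 16.3 err [ 0.5 -0.3  3.4] F rack [-12.16   5.34  32.65]
[ 0.45436113 -0.32499909 -0.61463133]
```

Floor found at nominal 7.5. I'll ease off, slide to the lip, release, and withdraw along the tool axis.

Run:
```python
from h import *
f=lambda x,z:tool(rack(x,0,z),UP,RX,sgn=-1)
def go(x,z,v,g=None):
    r=movel(*f(x,z),max_speed=v,guard=g);s=read_state();F=s["ft_force"]
    print((x,z),r,"t",round(s["time"],2),"err",(s["eef_pos"]-f(x,z)[0]).round(1),"F rack",np.round([F@RX,F@RY,F[2]],2));return r
go(-29,7,20)
for x in(-30,-31,-32,-33,-34,-35):
    if go(x,7,15,7): break
open_gripper();wait(.3);s=read_state();print(s["time"],s["finger_gap"],s["ft_force"])
p=s["eef_pos"];R=s["tool_rot"]
movel(p-R[:,2]*130,R,max_speed=80)
s=read_state();print(s["time"],s["ft_force"])
a=camera("scene");b=camera("top")
cv2.imwrite("pics/a5.png",np.hstack([cv2.resize(a["image"][140:260,220:340],(400,400)),cv2.resize(b["image"][170:290,220:340],(400,400))]))
for c in(a,b):
    P,_,_=cloud(c);hsv=cv2.cvtColor(c["image"],cv2.COLOR_BGR2HSV);e=rack(-33,0,0)
    red=(np.hypot(P[...,0]-e[0],P[...,1]-e[1])<45)&(P[...,2]>60)&((hsv[...,0]<9)|(hsv[...,0]>171))&(hsv[...,1]>140)
    w=P[red];w=w[w[:,2]>np.percentile(w[:,2],90)-6];(x,y),r=cv2.minEnclosingCircle(w[:,:2].astype(np.float32));d=np.array([x,y,0])-RC
    print("rack x,y",round(d@RX,1),round(d@RY,1),r,"ztop",np.percentile(w[:,2],[10,50,90]).round(1),"slope",np.linalg.lstsq(np.c_[w[:,:2]-w[:,:2].mean(0),np.ones(len(w))],w[:,2],rcond=None)[0].round(3))
```

```text
(-29, 7) False t 16.6 err [ 0.2 -0.8  0.6] F rack [-7.75  1.15  5.57]
(-30, 7) False t 16.85 err [ 0.2 -0.4  0.6] F rack [-6.99  0.26  6.74]
(-31, 7) False t 17.1 err [ 0.2 -0.1  0.6] F rack [-3.78 -0.01  5.88]
(-32, 7) False t 17.35 err [ 0.2 -0.   0.6] F rack [-1.97 -1.98  5.54]
(-33, 7) False t 17.6 err [0.1 0.1 0.6] F rack [-2.47 -1.06  4.98]
(-34, 7) False t 17.85 err [0.1 0.2 0.6] F rack [-1.16 -0.74  6.04]
(-35, 7) False t 18.1 err [-0.   0.8  0.7] F rack [ 3.76 -1.77  5.65]
18.9083 85.48092316921638 [-0.24566486  0.15672365 -0.08297407]
20.6833 [ 0.16147445  0.34426383 -0.10277679]
rack x,y -32.7 1.7 21.863445281982422 ztop [111.4 113.6 116.2] slope [ 3.20000e-02 -4.20000e-02  1.13689e+02]
rack x,y -35.0 1.0 21.296977996826172 ztop [111.2 112.8 115.2] slope [-9.00000e-03 -0.00000e+00  1.13024e+02]
```

View pics/a5.png

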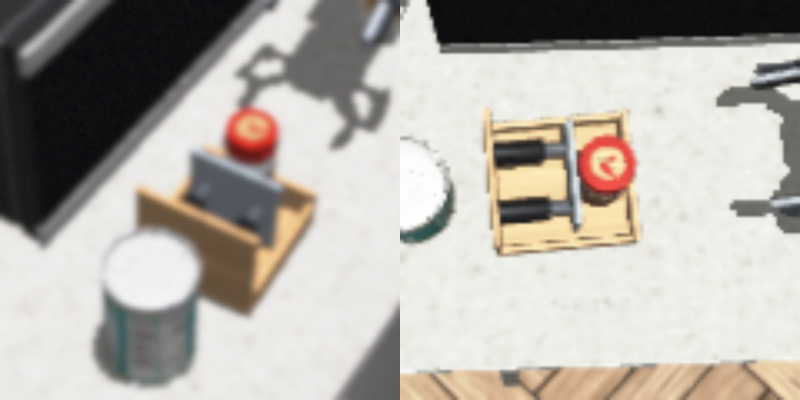

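The jar stands upright at the seat (cap at (252,135) and (607,165)), with its cap top at about 113.5 mm against 114 expected. The plate is held back and the fingers are clear, so I'm handing it in.

```bash
python3 -c "
from h import *
wait(.3);print(finish_job())"
```

```text
the job is handed in; nothing more can be done
None
```

The jar is standing upright on the rack's floor between the lip and the pushed-back plate, the gripper is clear, and the job was handed in at about 21 s; I haven't seen the verdict.

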